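# Take the boiled egg out of a twist-lock steam cooker

### The arm

A 6-joint arm with a two-finger parallel gripper is mounted at the origin on a cart in front of the work surface, level with it; the furniture and walls round the work are solid. World frame = base frame: x ahead of the robot, y to its left, z up, the work surface at z = 0. Lengths are in m, angles in rad, forces in N, time in s.
With the tool pointing down it reaches from about 0.35 to 0.725 m from the base axis. Payload 4.3 kg.
Tool frame: the origin (TCP) lies at the very end of the fingers, on their centre line; the grasp point (between the pads) lies 19 mm behind it; z points along the fingers, y is the direction in which the jaws open and shut (so a half turn about z gives the same grasp; the last joint's range is limited). The gripper opens to 85 mm and grips with 20 to 120 N. Pads are 22 mm wide; open, the fingers measure 114 mm over their backs; the gripper's body (76 mm by 85 mm) begins 54 mm behind the grasp point. The pads swing forward as they close: fully open they stand 13 mm farther back than shut.
Start: joints at [-1.457, 0.377, 0.081, 1.274, 0, 1.46], TCP at [0.128, -0.561, 0.231] pointing down, gripper open.
Joint ranges: [-2.72, 2.72], [-0.84, 1.66], [-1.02, 1.22], [-1.77, 2.12], [-1.37, 1.28], [-3.14, 3.14]. Speed limits (rad/s): [2.57, 2.57, 3.14, 3.14, 3.14, 3.14].

### API

Orientations are given as a rotation vector (axis times angle).
In Python, from rig import env gives the robot as it stands. The module is installed in compiled form; this text tells all that it offers.
- The arm moves only by the shell command python3 -m handwheel 'ROWS'. ROWS is JSON, a list of rows, each a list of 7 numbers: the shift along the tool's x, y, z in cm, then the turn, a rotation vector about the tool's x, y, z in degrees, then the closure, from -1 (fully open) to 1 (shut), so that 0 is half open. In form: [[tx, ty, tz, wx, wy, wz, grip], ...]. A call has 1 to 12 rows; each row is the pose to reach, as a shift and turn from the pose measured when the call began, along the tool's axes at that moment; what a row does not reach only later rows make up. A row lasts 1/8 s, in which the tool goes at most 62.5 mm and 10.7 degrees, less where a joint would pass 70% of its speed; a pose out of reach is approached as far as the arm can. A call with a gripper value outside its range is refused whole. The fingers move at their own pace and stop on an object; the grip force is fixed at half the most. Time passes only in rows, so rows that repeat a pose let the fingers close. It gives the time, the measured TCP pose, the force and the opening at its end, in the units of the state.
- env.state(): the state, without advancing time (a new reading comes with each control period).
- env.camera(name): name is "scene" or "top" or "wrist"; returns a dict with "img" (480x640x3 uint8, red, green, blue), "fov_y" (degrees; the focal length in pixels is half the picture's height over the tangent of half this angle, whatever the lens; pixels are square), "cx", "cy" (the principal point, pixels), "extrinsics" (4x4, takes a point from camera to world coordinates). Camera axes: x right, y up, looking along -z (the intrinsics and any distortion apply to the point x, -y, -z); pixel columns grow to the right and rows downward; lengths in m; the calibration is good to about 2 mm. A picture is of the moment at which its call begins. There is no depth.
- env.job_done(): hands the job in, once; it reports no verdict.
The state is a dict: "clock": time; "joint_positions": joint angles; "joint_vel": joint speeds; "effort": joint torques, N m; "ee_pos": TCP position; "orientation": TCP orientation; "ft_force": force on the tool from outside, world axes, zero at the start; "wrist_torque": the same for the moment, N m; "width": finger opening in m.
Only numpy, scipy, OpenCV 4.12 (cv2) and the standard library are available. Lean on these libraries where they do the work, as an engineer would, in place of code of your own. Each camera call takes 0.05 s, during which the arm holds its last target. There are 200 camera calls.

### The job

The egg in the little steam cooker is done: lift the wet clear lid off by its knob, set it down gently so that it sits fully inside the round grey drip tray, and let go of it. Then take the egg dish by its arched black handle, turn it a quarter turn anticlockwise (seen from above) in the cooker to free its lugs, and lift it straight up until it is a good hand's breadth (10 cm) above its seat. Keep the dish level and the egg in its middle all the while without touching the egg, leave the shaker, jar and cup beside it alone, and finish still gripping the dish in the air, quite still and level.

Things in the scene. Friction and masses are not known exactly. Their poses are not given: they have to be found in the camera images.
- cooker: Round white egg cooker, 148 mm across, fixed; origin at the centre of its underside, z up. Its shoulder, 50 mm up, carries the lid and the dish's rim; a dark bayonet collar on it (inside 112, outside 132 mm across, top 62 mm up) holds down the dish's two lugs. Red dots on the collar: locked lug places (cooker +x and -x); green dots: free places, 87 degrees anticlockwise. Switch on the -x side.
- dish: Shallow steel egg dish, loose, 140 g; origin on its axis at its rim's underside (50 mm above the worktop when seated), z up, x through its two lugs. Rim 106 mm across; lugs reach 60 mm out. Starts locked, its x along the cooker's x: lugs under the collar (play 2 mm up, 3 mm sideways). Free to lift once turned anticlockwise (+z) 73 degrees or more; stop at 100; turn 85 to 90. Clockwise is blocked.
- dish_grip (a point): Centre of the black grip on top of the dish's arched handle, on the dish's axis, 63 mm above its origin: a bar 50 mm long (dish y), 13 mm wide (dish x), 18 mm high (9 mm above and below this point). Pinch it across its width from above, fingers closing along dish x. 19 mm of air lie between its underside and the egg.
- dish_center (a point): Middle of the dish's hollow floor, on its axis, 9 mm below the dish's origin. The hollow is 92 mm across and 12 mm deep, rising gently from a flat 24 mm middle.
- egg: Brown egg, 57 mm long, 43 mm thick, 55 g, loose and free to roll, lying in the middle of the dish; origin at its centre, x along its length; its top is about 34 mm above the dish's origin.
- lid: Clear domed lid, 142 mm across, 120 g, loose on the cooker's shoulder, over the dish; origin at the centre of its lower edge, z up (50 mm above the worktop at first). Dome 81 mm high, black knob on top. It overlaps the collar by 12 mm (2.5 mm play), and the dish's handle reaches 72 mm up inside it: lift it straight up by 80 mm or more before moving sideways.
- lid_knob (a point): Point on the axis of the lid's black knob, 105 mm above the lid's origin; the knob is an upright cylinder 26 mm across, from 81 mm to 113 mm above the lid's origin, to be gripped from above.
- tray: Round grey drip tray, fixed to the worktop, 167 mm across and 20 mm high; origin at the centre of its underside. Its inside is a round well 149 mm across, 4 mm up, with upright walls to 13 mm, then flaring to 163 mm at the top: the lid (142 mm) goes in the right way up.
- tray_in (a point): Centre of the drip tray's inner floor, 4 mm above the worktop: the lid's origin comes here.
- salt_shaker: Salt shaker, 44 mm across, 90 mm high, origin at its underside; leave it alone.
- spice_jar: Spice jar with a dark cap, 41 mm across, 105 mm high, origin at its underside; leave it alone.
- red_cup: Red plastic mug, 69x94 mm, 72 mm high, origin at its underside; leave it alone.

How it is judged:
By the outcome, as a careful person would: the job done as asked, in the order asked, and still so for the second after the job is handed in, while the arm keeps its last pose, push and grip.
It also fails if it takes over 61 s, if anything falls off the work surface, if the arm or the gripper's body presses on something with over 40 N, if the wrist force passes 120 N, or if a joint passes its speed limit or range.

## Working session

There is one attempt and no reset: what is moved stays moved. The work goes in short steps, Python scripts to look and compute and a shell command to move; the robot and the scene stay as the last step left them, time stands still between calls to the robot, and variables do not carry over. Pictures are saved under pics/ and viewed, about 8 in all and at most 12, crops included, and the job is handed in when it is done.

```bash
mkdir -p pics
python3 - <<'E'
from rig import env
import cv2,numpy as np
s=env.state();print({k:np.round(v,3).tolist() for k,v in s.items()})
for n in ["scene","top"]:
    c=env.camera(n);cv2.imwrite(f"pics/{n}0.png",c["img"][:,:,::-1])
    print(n,{k:np.round(v,4).tolist() for k,v in c.items() if k!="img"})
E
```

```text
{'clock': 0.0, 'joint_positions': [-1.457, 0.378, 0.08, 1.274, 0.0, 1.461], 'joint_vel': [-0.001, 0.0, -0.001, 0.001, -0.003, -0.001], 'effort': [-0.002, -46.36, 26.988, 0.021, -0.0, 0.0], 'ee_pos': [0.128, -0.56, 0.23], 'orientation': [-3.12, -0.35, 0.0], 'ft_force': [0.204, -0.102, 0.368], 'wrist_torque': [-0.016, -0.062, -0.02], 'width': 0.086}
scene {'fov_y': 49.0415, 'cx': 327.7687, 'cy': 243.8362, 'extrinsics': [[-0.5809, 0.4411, -0.684, -0.251], [-0.8138, -0.3015, 0.4968, 0.7437], [0.0129, 0.8453, 0.5342, 0.7764], [0.0, 0.0, 0.0, 1.0]]}
top {'fov_y': 55.9647, 'cx': 314.1888, 'cy': 230.0019, 'extrinsics': [[0.3074, 0.9261, -0.2185, 0.3674], [-0.9516, 0.2989, -0.0716, 0.0608], [-0.001, 0.23, 0.9732, 1.1882], [0.0, 0.0, 0.0, 1.0]]}
```

View pics/top0.png

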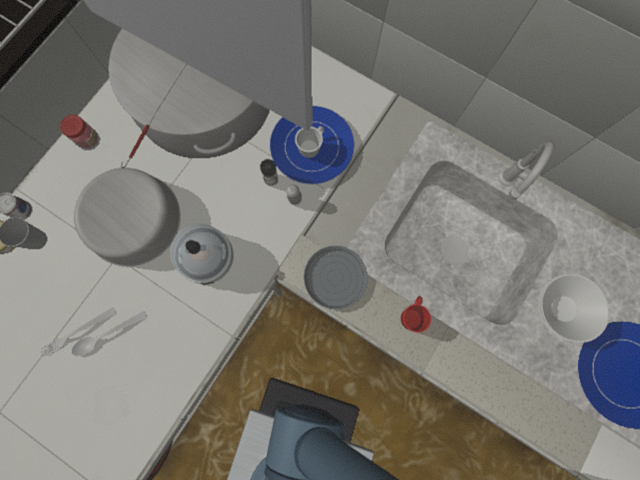

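View pics/scene0.png

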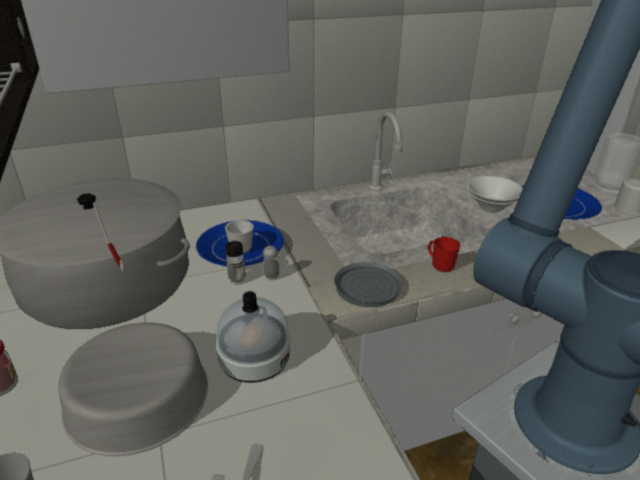

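The top view shows the lid knob at about (194,246), the tray at (336,277), and the jar and shaker at (268,168) and (293,192). The scene view shows the knob at (249,300), the tray at (368,284) and the cup at (445,254).

```bash
cat > h.py <<'E'
import numpy as np
from scipy.spatial.transform import Rotation as R
def K(c):
    f=240/np.tan(np.radians(c["fov_y"])/2); return f,c["cx"],c["cy"]
def ray(c,u,v):
    f,cx,cy=K(c);E=np.array(c["extrinsics"]);return E[:3,3],E[:3,:3]@np.array([(u-cx)/f,-(v-cy)/f,-1])
def atz(c,u,v,z):
    o,d=ray(c,u,v);return o+d*(z-o[2])/d[2]
def proj(c,P):
    f,cx,cy=K(c);E=np.array(c["extrinsics"]);q=(np.atleast_2d(P)-E[:3,3])@E[:3,:3]
    return np.c_[cx+f*q[:,0]/-q[:,2],cy+f*q[:,1]/q[:,2]]
def delta(s,target_p,yaw_y=None):
    "shift in cm in tool axes"
    Rm=R.from_rotvec(s["orientation"]).as_matrix();return Rm.T@(np.array(target_p)-s["ee_pos"])*100
E
python3 - <<'E'
from rig import env
from h import *
t=env.camera("top");s=env.camera("scene")
for n,a,b,z in [("knobtop",(193,246),(249,295),.163),("tray",(336,277),(368,284),.015),("jar",(268,166),(233,246),.105),("shaker",(292,190),(270,250),.09)]:
    print(n,atz(t,*a,z).round(3),atz(s,*b,z).round(3))
S=env.state();Rm=R.from_rotvec(S["orientation"]).as_matrix();print(Rm.round(3))
w=env.camera("wrist");print(np.round(w["extrinsics"],3),w["fov_y"],w["cx"],w["cy"])
E
```

```text
knobtop [0.475 0.391 0.163] [0.471 0.401 0.163]
tray [0.529 0.054 0.015] [0.521 0.061 0.015]
jar [0.734 0.304 0.105] [0.727 0.31  0.105]
shaker [0.696 0.228 0.09 ] [0.684 0.236 0.09 ]
[[ 0.975  0.222 -0.   ]
 [ 0.222 -0.975  0.001]
 [ 0.    -0.001 -1.   ]]
[[ 0.221  0.936  0.274  0.195]
 [-0.975  0.213  0.059 -0.544]
 [-0.003 -0.28   0.96   0.374]
 [ 0.     0.     0.     1.   ]] 62.1148157432507 319.9359818408246 230.91515829385295
```

Run:
```python
from rig import env
from h import *
S=env.state()
for p in [(.2,-.55,.3),(.30,-.50,.33),(.40,-.4,.33),(.46,-.3,.33),(.49,-.2,.33),(.5,-.1,.33),(.5,0,.33),(.5,.1,.33),(.5,.2,.33),(.48,.3,.33),(.473,.396,.30)]:
    print(p,delta(S,p).round(1))
```

```text
(0.2, -0.55, 0.3) [ 7.3  0.6 -6.9]
(0.3, -0.5, 0.33) [18.2 -2.1 -9.9]
(0.4, -0.4, 0.33) [30.1 -9.6 -9.9]
(0.46, -0.3, 0.33) [ 38.2 -18.   -9.9]
(0.49, -0.2, 0.33) [ 43.3 -27.1  -9.9]
(0.5, -0.1, 0.33) [ 46.5 -36.6  -9.9]
(0.5, 0, 0.33) [ 48.8 -46.4  -9.9]
(0.5, 0.1, 0.33) [ 51.  -56.1  -9.9]
(0.5, 0.2, 0.33) [ 53.2 -65.9  -9.8]
(0.48, 0.3, 0.33) [ 53.5 -76.1  -9.8]
(0.473, 0.396, 0.3) [ 54.9 -85.6  -6.8]
```

```bash
python3 -m handwheel '[[7.3,0.6,-6.9,0,0,0,-1],[12,-0.5,-9.9,0,0,-10,-1],[18.2,-2.1,-9.9,0,0,-16,-1],[24,-6,-9.9,0,0,-24,-1],[30,-9.6,-9.9,0,0,-32,-1],[34,-14,-9.9,0,0,-40,-1],[38,-18,-9.9,0,0,-48,-1],[41,-22.5,-9.9,0,0,-55,-1],[43.3,-27,-9.9,0,0,-62,-1],[45,-32,-9.9,0,0,-70,-1],[46.5,-36.6,-9.9,0,0,-77,-1],[46.5,-36.6,-9.9,0,0,-77,-1]]'
python3 - <<'E'
from rig import env
from h import *
S=env.state();print(S["joint_positions"])
for p in [(.5,0,.33),(.5,.1,.33),(.5,.2,.33),(.48,.3,.33),(.473,.396,.29)]:
    print(p,delta(S,p).round(1))
E
```

```text
clock: 1.75
ee_pos: [0.4997, -0.0974, 0.3305]
orientation: [-2.218, -2.223, -0.002]
ft_force: [0.7, -0.3, -0.3]
width: 0.0857
[-3.17898622e-01  2.36413070e-01  1.40251390e-01  1.47506739e+00
  1.35627084e-03  1.25064755e+00]
(0.5, 0, 0.33) [9.7 0.  0.1]
(0.5, 0.1, 0.33) [19.7  0.1  0.1]
(0.5, 0.2, 0.33) [29.7  0.1  0.1]
(0.48, 0.3, 0.33) [39.7 -1.9  0.1]
(0.473, 0.396, 0.29) [49.3 -2.6  4.1]
```

```bash
python3 -m handwheel '[[5,0,0,0,0,0,-1],[10,0,0,0,0,0,-1],[12,0,0,0,0,0,-1],[12,0,0,0,0,0,-1]]'
python3 - <<'E'
from rig import env
from h import *
import cv2
c=env.camera("wrist");cv2.imwrite("pics/w_tray.png",c["img"][:,:,::-1]);np.save("w_tray.npy",{k:v for k,v in c.items() if k!="img"},allow_pickle=True)
E
python3 -m handwheel '[[6,0,0,0,0,-7,-1],[12,0,0,0,0,-14,-1],[18,0,0,0,0,-21,-1],[24,-0.6,0,0,0,-28,-1],[30,-2.0,1,0,0,-35,-1],[34,-2.4,2,0,0,-42,-1],[37.5,-2.6,4,0,0,-45,-1],[37.5,-2.6,4,0,0,-45,-1],[37.5,-2.6,4,0,0,-45,-1]]'
python3 - <<'E'
from rig import env
from h import *
import cv2
c=env.camera("wrist");cv2.imwrite("pics/w_lid.png",c["img"][:,:,::-1]);np.save("w_lid.npy",{k:v for k,v in c.items() if k!="img"},allow_pickle=True)
E
```

```text
clock: 2.25
ee_pos: [0.4996, 0.0228, 0.3306]
orientation: [-2.218, -2.224, -0.001]
ft_force: [0.4, -0.2, -0.0]
width: 0.0851
clock: 3.42
ee_pos: [0.474, 0.3955, 0.2908]
orientation: [1.203, 2.902, -0.0]
ft_force: [0.6, 0.3, -0.1]
width: 0.0852
```

View pics/w_tray.png

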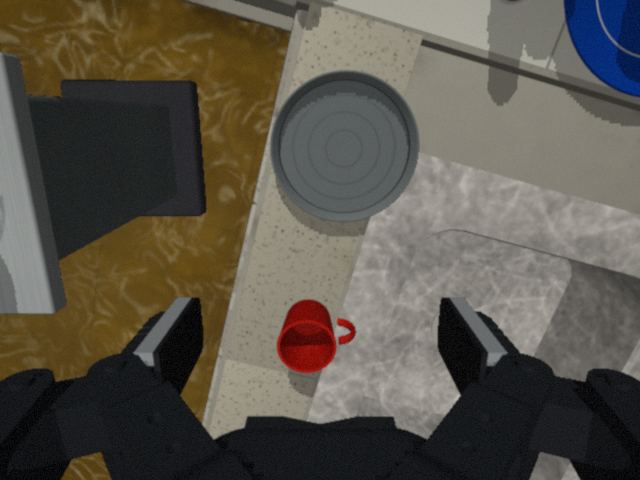

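View pics/w_lid.png

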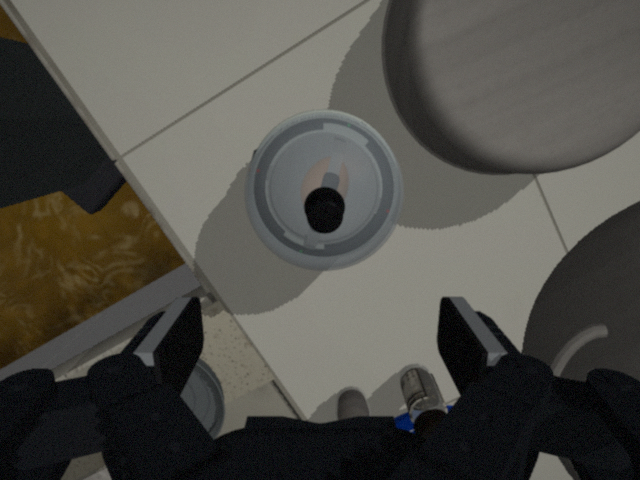

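Run:
```python
from rig import env
from h import *
t=np.load("w_tray.npy",allow_pickle=True).item();l=np.load("w_lid.npy",allow_pickle=True).item()
print("tray",atz(t,345,149,.004),atz(t,345,146,.02))
print("knob",atz(l,324.5,206,.163), "lidrim",atz(l,325,190,.05))
S=env.state();print(S["ee_pos"],proj(l,S["ee_pos"]),proj(t,[[.524,.058,.004]]),proj(l,[[.474,.396,.163]]))
```

```text
tray [0.52659229 0.05761778 0.004     ] [0.52554778 0.06217019 0.02      ]
knob [0.46722951 0.40608469 0.163     ] lidrim [0.4751125  0.40072344 0.05      ]
[0.47407491 0.39538048 0.29134989] [[321.21040169 308.02168486]] [[342.76717449 148.65909382]] [[321.13766363 222.57450003]]
```

Run:
```python
from rig import env
from h import *
import cv2
l=np.load("w_lid.npy",allow_pickle=True).item();im=cv2.imread("pics/w_lid.png")
m=(im[150:260,270:380].max(2)<45).astype(np.uint8)
n,lab,st,ce=cv2.connectedComponentsWithStats(m)
i=1+st[1:,4].argmax();x,y,w,h=st[i,:4]+[270,150,0,0];print(x,y,w,h)
u=x+w/2-.5;v=y+h-1-w/2+.5;print(u,v)
p=atz(l,u,v,.163);print(p)
# tray rim fit: sanity radius for scale check
S=env.state();print(delta(S,[p[0],p[1],.137]),delta(S,[.473,.401,.137]))
Rm=R.from_rotvec(S["orientation"]).as_matrix();print(Rm.round(3))
```

```text
305 187 39 46
324.0 213.0
[0.4705243 0.4023086 0.163    ]
[ 0.74524997  0.22674278 15.43496447] [ 0.47772754  0.30949083 15.43509691]
[[-0.707  0.708  0.001]
 [ 0.708  0.707  0.   ]
 [-0.     0.001 -1.   ]]
```

```bash
python3 -m handwheel '[[0.6,0.3,4,0,0,0,-1],[0.6,0.3,8,0,0,0,-1],[0.6,0.3,10,0,0,0,-1],[0.6,0.3,10,0,0,0,-1],[0.6,0.3,10,0,0,0,-1]]'
python3 - <<'E'
from rig import env
from h import *
import cv2
c=env.camera("wrist");im=c["img"][:,:,::-1].copy()
cv2.imwrite("pics/w_knob.png",im)
S=env.state();print(S["ee_pos"],proj(c,[[.4705,.4023,.163],[.473,.401,.163],S["ee_pos"]]))
E
```

```text
clock: 4.1
ee_pos: [0.4732, 0.4015, 0.1932]
orientation: [1.205, 2.899, 0.004]
ft_force: [0.4, -0.6, 0.0]
width: 0.0854
[0.47330887 0.40182303 0.19341088] [[317.80937101 272.2816774 ]
 [319.64725019 277.61464624]
 [321.91221415 306.93836476]]
```

View pics/w_knob.png

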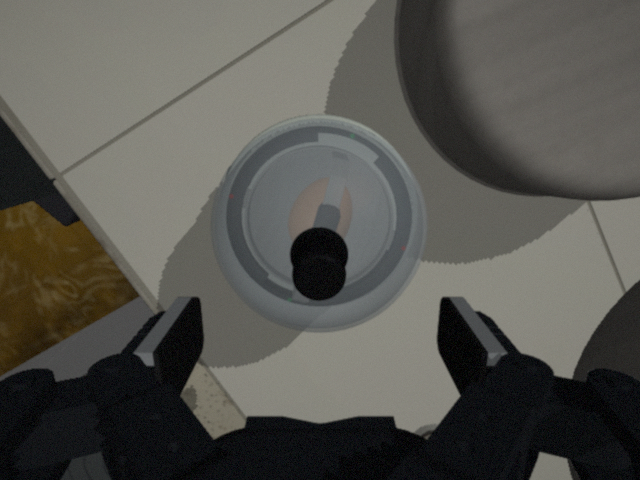

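```bash
python3 - <<'E'
from rig import env
from h import *
c=env.camera("wrist")
a=atz(c,234,196,.062);b=atz(c,404,246,.062);print(a,b,(a+b)/2,np.linalg.norm(a-b),np.degrees(np.arctan2(*(b-a)[[1,0]])))
S=env.state();Rm=R.from_rotvec(S["orientation"]).as_matrix();print(Rm.round(3))
E
python3 -m handwheel '[[0.1,0,3,0,0,0,-1],[0.1,0,5.6,0,0,0,-1],[0.1,0,5.6,0,0,0,-1],[0.1,0,5.6,0,0,0,-1],[0.1,0,5.6,0,0,0,0.4],[0.1,0,5.6,0,0,0,1],[0.1,0,5.6,0,0,0,1],[0.1,0,5.6,0,0,0,1],[0.1,0,5.6,0,0,0,1],[0.1,0,5.6,0,0,0,1],[0.1,0,5.6,0,0,0,1],[0.1,0,5.6,0,0,0,1]]'
```

```text
[0.41774266 0.3727859  0.062     ] [0.52962911 0.43192213 0.062     ] [0.47368588 0.40235402 0.062     ] 0.1265530346020575 27.858149213394757
[[-0.706  0.708  0.004]
 [ 0.708  0.706  0.002]
 [-0.001  0.004 -1.   ]]
clock: 5.7
ee_pos: [0.4731, 0.4031, 0.1379]
orientation: [1.203, 2.899, 0.007]
ft_force: [0.9, 0.1, 5.6]
width: 0.0242
```

```bash
python3 -m handwheel '[[0,0,-0.5,0,0,0,1],[0,0,-1.5,0,0,0,1],[0,0,-3,0,0,0,1],[0,0,-5,0,0,0,1],[0,0,-7,0,0,0,1],[0,0,-9,0,0,0,1],[0,0,-11,0,0,0,1],[0,0,-12,0,0,0,1],[0,0,-12,0,0,0,1],[0,0,-12,0,0,0,1]]'
python3 - <<'E'
from rig import env
from h import *
import cv2
c=env.camera("scene");im=c["img"][:,:,::-1].copy()
cv2.imwrite("pics/s_lift.png",im[180:420,150:470])
c=env.camera("wrist");cv2.imwrite("pics/w_lift.png",c["img"][:,:,::-1])
S=env.state()
for p in [(.5,.3,.26),(.52,.2,.26),(.525,.1,.26),(.526,.059,.26),(.526,.059,.12),(.526,.059,.092)]: print(p,delta(S,p).round(2))
E
```

```text
clock: 6.95
ee_pos: [0.4722, 0.4025, 0.2571]
orientation: [1.204, 2.899, 0.005]
ft_force: [0.4, -0.0, -1.1]
width: 0.0243
(0.5, 0.3, 0.26) [-9.23 -5.25 -0.33]
(0.52, 0.2, 0.26) [-17.72 -10.9   -0.34]
(0.525, 0.1, 0.26) [-25.16 -17.6   -0.35]
(0.526, 0.059, 0.26) [-28.13 -20.43  -0.36]
(0.526, 0.059, 0.12) [-28.12 -20.47  13.64]
(0.526, 0.059, 0.092) [-28.12 -20.48  16.44]
```

View pics/s_lift.png

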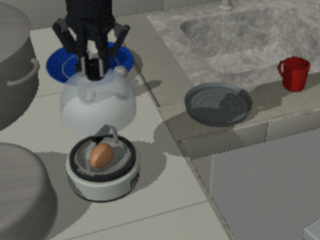

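```bash
python3 -m handwheel '[[-2,-1,-0.3,0,0,0,1],[-5,-3,-0.3,0,0,0,1],[-9.2,-5.2,-0.3,0,0,0,1],[-13.5,-8,-0.3,0,0,0,1],[-17.7,-10.9,-0.3,0,0,0,1],[-21.5,-14.3,-0.3,0,0,0,1],[-25.2,-17.6,-0.3,0,0,0,1],[-27,-19.3,-0.3,0,0,0,1],[-28.1,-20.4,-0.3,0,0,0,1],[-28.1,-20.4,-0.3,0,0,0,1],[-28.1,-20.4,-0.3,0,0,0,1]]'
python3 - <<'E'
from h import *
from scipy.optimize import least_squares
t=np.load("w_tray.npy",allow_pickle=True).item()
th=np.linspace(0,2*np.pi,720)
def ext(p,r,z):
    q=proj(t,np.c_[p[0]+r*np.cos(th),p[1]+r*np.sin(th),0*th+z]);return np.r_[q.min(0),q.max(0)]
for z in (.02,):
    s=least_squares(lambda p:ext(p,.0835,z)-[271,70,419,221],[.525,.06],diff_step=1e-3);print(s.x,s.fun)
print(proj(t,[[*s.x,.004]]))
E
```

```text
clock: 8.43
ee_pos: [0.5258, 0.0601, 0.2593]
orientation: [1.203, 2.901, 0.005]
ft_force: [0.3, 0.1, -1.4]
width: 0.0242
[0.52553677 0.05825933] [-0.74349136 -0.52384292  0.74159029  0.72959397]
[[344.0989102  148.43391237]]
```

Run:
```python
import cv2
from rig import env
im=cv2.imread("pics/w_tray.png")[55:240,255:435];a=cv2.resize(im,None,fx=2.2,fy=2.2,interpolation=cv2.INTER_CUBIC)
c=env.camera("wrist")["img"][:,:,::-1];cv2.imwrite("pics/w_over.png",c)
t=env.camera("top")["img"][200:340,130:440,::-1];t=cv2.resize(t,None,fx=2.5,fy=2.5,interpolation=cv2.INTER_CUBIC)
import numpy as np
w=800;H=max(a.shape[0],0)
b=cv2.resize(c,(400,300))
o=np.zeros((600,800,3),np.uint8);o[:350,:775]=t[:350,:775]
a2=cv2.resize(im,(243,250));o[350:600,:243]=a2;o[350:600,300:633]=cv2.resize(c,(333,250))
cv2.imwrite("pics/combo.png",o)
```

```text
(no output)
```

View pics/combo.png

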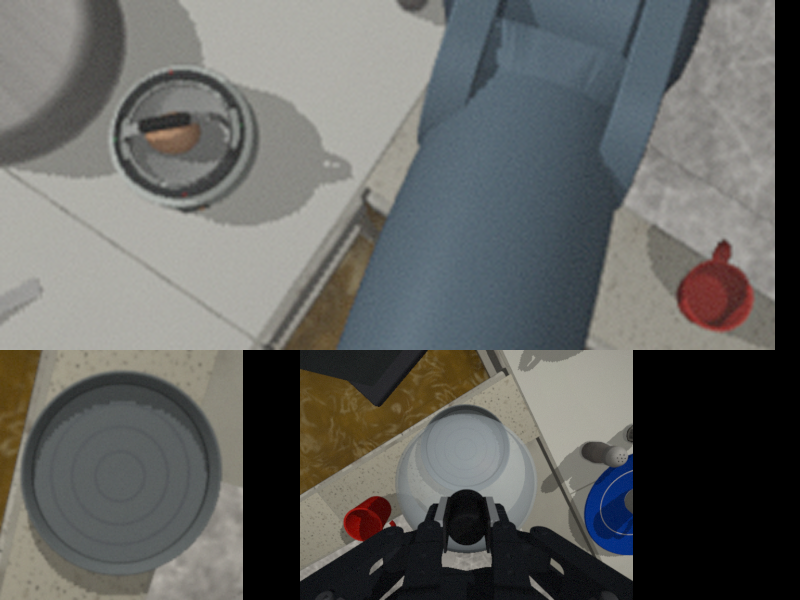

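```bash
python3 -m handwheel '[[-0.1,-0.1,3,0,0,0,1],[-0.1,-0.1,7,0,0,0,1],[-0.1,-0.1,11,0,0,0,1],[-0.1,-0.1,13,0,0,0,1],[-0.1,-0.1,14,0,0,0,1],[-0.1,-0.1,14.5,0,0,0,1],[-0.1,-0.1,14.5,0,0,0,1],[-0.1,-0.1,14.5,0,0,0,1]]'
python3 - <<'E'
from rig import env
from h import *
S=env.state();print(S["ft_force"],S["wrist_torque"],delta(S,[.5256,.0584,.092]))
E
python3 -m handwheel '[[0,0,0.5,0,0,0,1],[0,0,1.0,0,0,0,1],[0,0,1.3,0,0,0,1],[0,0,1.6,0,0,0,1],[0,0,1.8,0,0,0,1],[0,0,1.8,0,0,0,1]]'
```

```text
clock: 9.52
ee_pos: [0.5271, 0.0593, 0.1153]
orientation: [1.201, 2.899, 0.006]
ft_force: [0.0, 0.4, -0.9]
width: 0.0242
[ 0.0033723   0.37252667 -0.89311643] [ 0.02770035  0.01301753 -0.01946306] [ 0.04888233 -0.18098011  2.32941257]
clock: 10.28
ee_pos: [0.5271, 0.0593, 0.0971]
orientation: [1.201, 2.9, 0.005]
ft_force: [-0.0, -0.3, -1.0]
width: 0.0244
```

```bash
python3 -m handwheel '[[0,-0.15,0,0,0,0,1],[0,-0.15,0.15,0,0,0,1],[0,-0.15,0.3,0,0,0,1],[0,-0.15,0.3,0,0,0,1]]'; python3 -m handwheel '[[0,0,0.15,0,0,0,1],[0,0,0.25,0,0,0,1],[0,0,0.25,0,0,0,1]]'
```

```text
clock: 10.78
ee_pos: [0.5259, 0.0583, 0.0939]
orientation: [1.201, 2.9, 0.005]
ft_force: [-0.1, -0.5, -1.5]
width: 0.0243
clock: 11.15
ee_pos: [0.5259, 0.0582, 0.0918]
orientation: [1.201, 2.9, 0.005]
ft_force: [-1.9, 0.2, 3.9]
width: 0.0242
```

```bash
python3 -m handwheel '[[0,0,0,0,0,0,0.5],[0,0,0,0,0,0,0],[0,0,0,0,0,0,-1],[0,0,0,0,0,0,-1],[0,0,0,0,0,0,-1],[0,0,-2,0,0,0,-1],[0,0,-5,0,0,0,-1],[0,0,-9,0,0,0,-1],[0,0,-13,0,0,0,-1],[0,0,-16,0,0,0,-1],[0,0,-16,0,0,0,-1]]'
python3 - <<'E'
from rig import env
from h import *
import cv2
c=env.camera("wrist");t=env.camera("scene")
o=np.zeros((480,800,3),np.uint8);o[:,:400]=c["img"][:,120:520,::-1];o[:,400:]=cv2.resize(t["img"][210:370,230:470,::-1],(720,480),interpolation=cv2.INTER_CUBIC)[:,320:]
cv2.imwrite("pics/placed.png",o)
S=env.state()
for p,y in [((.52,.15,.26),0),((.5,.3,.26),0),((.4737,.4024,.22),0)]: print(p,delta(S,p).round(2))
print(S["joint_positions"])
E
```

```text
clock: 12.52
ee_pos: [0.5271, 0.0579, 0.2545]
orientation: [1.199, 2.895, 0.008]
ft_force: [0.2, -0.2, -0.1]
width: 0.0853
(0.52, 0.15, 0.26) [ 6.88  6.15 -0.85]
(0.5, 0.3, 0.26) [18.9  15.34 -0.83]
(0.4737, 0.4024, 0.22) [28.   20.7   3.18]
[-0.01134212  0.27308024 -0.01440273  1.27930505  0.00189544  0.7739692 ]
```

View pics/placed.png

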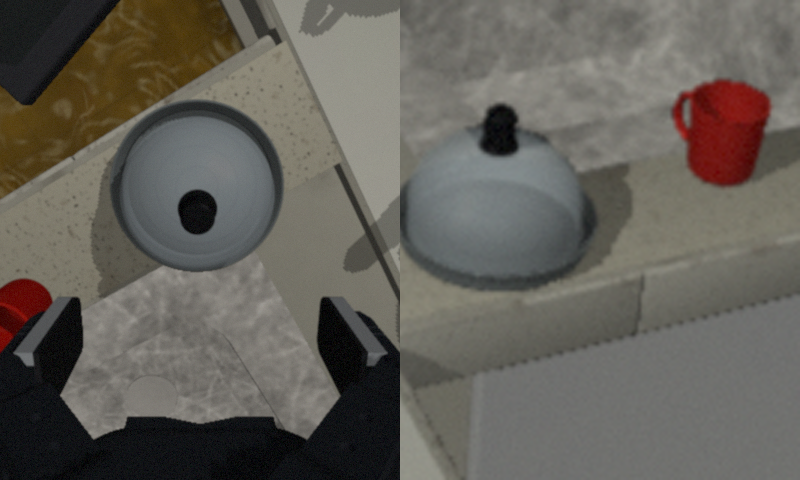

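The lid sits level inside the tray with its knob at (197,212), and the cup is clear of it. Next is a move above the cooker, turned so the jaws line up with dish x.

```bash
python3 -m handwheel '[[3.4,3,-0.8,0,0,4,-1],[6.9,6.1,-0.8,0,0,8,-1],[11,9.3,-0.8,0,0,12,-1],[15,12.5,-0.8,0,0,17,-1],[18.9,15.3,-0.8,0,0,17,-1],[23,17.8,-0.8,0,0,17,-1],[26,19.8,1,0,0,17,-1],[28,20.7,3.2,0,0,17,-1],[28,20.7,5,0,0,17,-1],[28,20.7,6,0,0,17,-1],[28,20.7,6,0,0,17,-1],[28,20.7,6,0,0,17,-1]]'
python3 - <<'E'
from rig import env
from h import *
import cv2
c=env.camera("wrist");cv2.imwrite("pics/w_dish.png",c["img"][:,:,::-1]);np.save("w_dish.npy",{k:v for k,v in c.items() if k!="img"},allow_pickle=True)
S=env.state();print(S["ee_pos"],R.from_rotvec(S["orientation"]).as_matrix().round(3))
a=np.radians(27.9);C=np.array([.4737,.4024,0]);X=np.array([np.cos(a),np.sin(a),0])
print(proj(c,[C+[0,0,.122],C+.061*X+[0,0,.062],C-.061*X+[0,0,.062]]))
E
```

```text
clock: 14.12
ee_pos: [0.4742, 0.4022, 0.1922]
orientation: [1.617, 2.69, 0.007]
ft_force: [0.2, -1.0, -0.1]
width: 0.0856
[0.47442559 0.40236528 0.1925736 ] [[-0.469  0.883  0.005]
 [ 0.883  0.469  0.003]
 [-0.     0.006 -1.   ]]
[[320.3927778  248.53054022]
 [405.80317292 221.25154808]
 [233.72729056 221.43548845]]
```

View pics/w_dish.png

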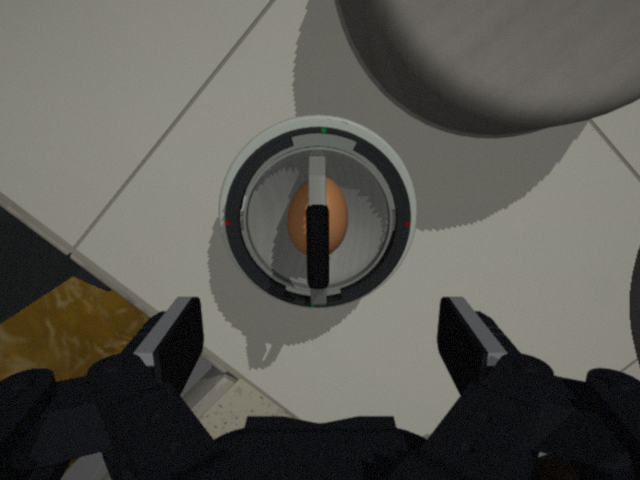

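The view shows the handle bar at (317,246), aligned with the jaws. The red dots are at (227,223) and (407,223), and the egg is at (317,217). A shift of about -0.18 cm in tool y is needed.

```bash
python3 -m handwheel '[[0,-0.2,3,0.3,0,0,-1],[0,-0.2,6,0.3,0,0,-1],[0,-0.2,8.4,0.3,0,0,-1],[0,-0.2,9.3,0.3,0,0,-1],[0,-0.2,9.3,0.3,0,0,-1],[0,-0.2,9.3,0.3,0,0,-1]]'
python3 - <<'E'
from rig import env
from h import *
import cv2
c=env.camera("wrist");s=env.camera("scene")
o=np.zeros((480,800,3),np.uint8);o[:,:400]=c["img"][:,120:520,::-1];o[:,400:]=cv2.resize(s["img"][260:400,190:307,::-1],(400,480),interpolation=cv2.INTER_CUBIC)
cv2.imwrite("pics/pre.png",o);S=env.state();print(S["ee_pos"],R.from_rotvec(S["orientation"]).as_matrix().round(3))
E
```

```text
clock: 14.92
ee_pos: [0.4741, 0.4022, 0.1011]
orientation: [1.618, 2.691, 0.004]
ft_force: [-1.1, -0.1, 0.0]
width: 0.0856
[0.47399774 0.40223674 0.10096286] [[-0.469  0.883  0.003]
 [ 0.883  0.469  0.002]
 [ 0.     0.003 -1.   ]]
```

View pics/pre.png

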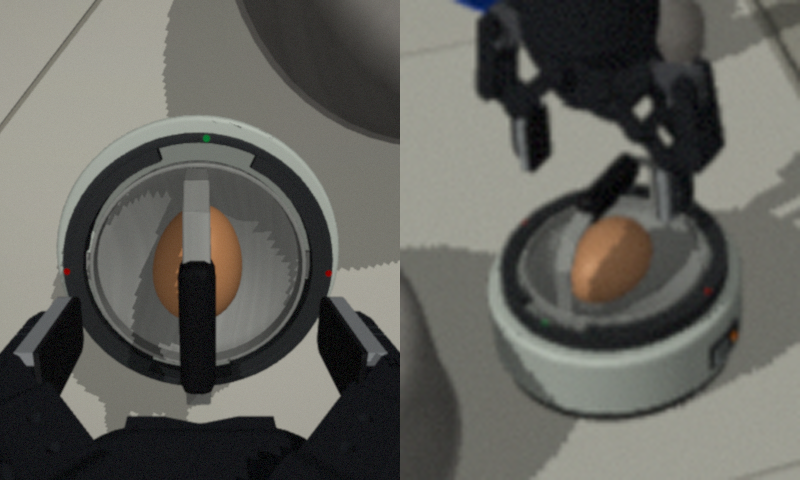

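The bar is centred at u≈197 against a jaw midpoint of about 200, so it still needs about 1.2 mm in -y. The egg is centred. Correct and close.

```bash
python3 -m handwheel '[[0,-0.2,0.15,0.2,0,0,-1],[0,-0.2,0.15,0.2,0,0,-1],[0,-0.2,0.15,0.2,0,0,-1]]'; python3 -m handwheel '[[0,0,0,0,0,0,-0.5],[0,0,0,0,0,0,0],[0,0,0,0,0,0,0.2],[0,0,0,0,0,0,0.4],[0,0,0,0,0,0,0.6],[0,0,0,0,0,0,0.7],[0,0,0,0,0,0,0.8],[0,0,0,0,0,0,1],[0,0,0,0,0,0,1],[0,0,0,0,0,0,1],[0,0,0,0,0,0,1],[0,0,0,0,0,0,1]]'
python3 -c "
from rig import env
from h import *
S=env.state();print(S['wrist_torque'],R.from_rotvec(S['orientation']).as_matrix().round(4),S['joint_positions'])"
```

```text
clock: 15.4
ee_pos: [0.4722, 0.4013, 0.0995]
orientation: [-1.619, -2.692, 0.0]
ft_force: [0.3, -0.5, -0.2]
width: 0.0856
clock: 16.9
ee_pos: [0.4724, 0.4015, 0.0998]
orientation: [-1.619, -2.692, -0.0]
ft_force: [0.4, -0.3, 4.0]
width: 0.0117
[ 0.02149204 -0.04388669 -0.03928289] [[-4.690e-01  8.832e-01  1.000e-04]
 [ 8.832e-01  4.690e-01  3.000e-04]
 [ 2.000e-04  2.000e-04 -1.000e+00]] [ 6.01985121e-01  5.31325367e-01 -2.37329947e-02  1.01553155e+00
  1.96793839e-04  1.68464046e+00]
```

```bash
python3 -m handwheel '[[0,0,-0.05,0,0,-0.5,1],[0,0,-0.05,0,0,-1.5,1],[0,0,-0.05,0,0,-3,1],[0,0,-0.05,0,0,-5,1],[0,0,-0.05,0,0,-7.5,1],[0,0,-0.05,0,0,-10,1],[0,0,-0.05,0,0,-12.5,1],[0,0,-0.05,0,0,-15,1],[0,0,-0.05,0,0,-17,1],[0,0,-0.05,0,0,-18.5,1],[0,0,-0.05,0,0,-19.5,1],[0,0,-0.05,0,0,-20,1]]'
python3 - <<'E'
from rig import env
from h import *
import cv2
S=env.state();print(S['wrist_torque'])
Rm=R.from_rotvec(S['orientation']).as_matrix();print(Rm.round(4),np.degrees(np.arctan2(Rm[1,1],Rm[0,1])))
c=env.camera("wrist");cv2.imwrite("pics/w_turn.png",c["img"][:,:,::-1])
E
```

```text
clock: 18.4
ee_pos: [0.4723, 0.4014, 0.1002]
orientation: [-1.126, -2.933, -0.0]
ft_force: [0.2, 0.3, -1.7]
width: 0.0118
[ 0.04094747  0.02481838 -0.01464744]
[[-7.432e-01  6.690e-01 -1.000e-04]
 [ 6.690e-01  7.432e-01  2.000e-04]
 [ 2.000e-04  1.000e-04 -1.000e+00]] 48.00628466031701
```

View pics/w_turn.png

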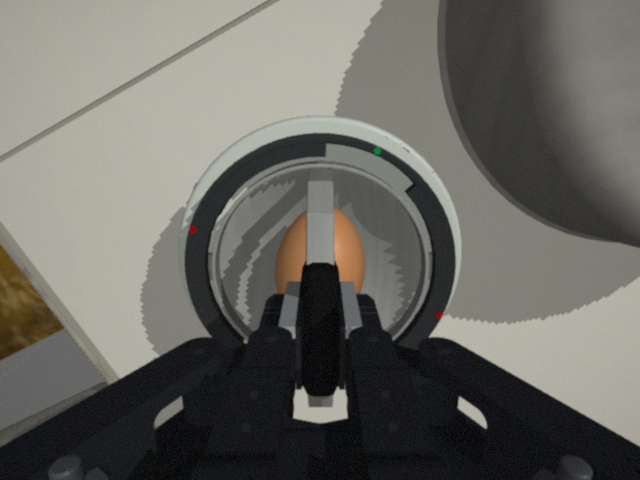

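The dish has turned 20° with the gripper; the egg stays centred at (320,245) and forces are small. Turning the remaining 67°.

```bash
python3 -m handwheel '[[0,0,0,0,0,-0.5,1],[0,0,0,0,0,-1.5,1],[0,0,0,0,0,-3.5,1],[0,0,0,0,0,-6,1],[0,0,0,0,0,-9,1],[0,0,0,0,0,-12,1],[0,0,0,0,0,-15,1],[0,0,0,0,0,-18,1],[0,0,0,0,0,-20.5,1],[0,0,0,0,0,-22.5,1],[0,0,0,0,0,-23.5,1],[0,0,0,0,0,-24,1]]'
python3 -m handwheel '[[0,0,0,0,0,-0.5,1],[0,0,0,0,0,-1.5,1],[0,0,0,0,0,-3.5,1],[0,0,0,0,0,-6,1],[0,0,0,0,0,-9,1],[0,0,0,0,0,-12,1],[0,0,0,0,0,-15,1],[0,0,0,0,0,-18,1],[0,0,0,0,0,-20.5,1],[0,0,0,0,0,-22.5,1],[0,0,0,0,0,-23.5,1],[0,0,0,0,0,-24,1]]'
python3 - <<'E'
from rig import env
from h import *
S=env.state();print(S['wrist_torque'])
Rm=R.from_rotvec(S['orientation']).as_matrix();print(Rm.round(4),np.degrees(np.arctan2(Rm[1,1],Rm[0,1])))
E
```

```text
clock: 19.95
ee_pos: [0.4724, 0.4014, 0.1002]
orientation: [-0.49, -3.103, -0.0]
ft_force: [0.3, 0.6, -1.3]
width: 0.0118
clock: 21.45
ee_pos: [0.4726, 0.4012, 0.1003]
orientation: [-0.166, 3.137, -0.0]
ft_force: [0.6, -1.8, -0.9]
width: 0.0117
[-0.40393469 -0.23711865 -0.05050612]
[[-9.944e-01 -1.056e-01  4.000e-04]
 [-1.056e-01  9.944e-01 -3.000e-04]
 [-4.000e-04 -3.000e-04 -1.000e+00]] 96.06154323973533
```

```bash
python3 -m handwheel '[[0,0,0,0,0,-0.5,1],[0,0,0,0,0,-1.5,1],[0,0,0,0,0,-3,1],[0,0,0,0,0,-5,1],[0,0,0,0,0,-7.5,1],[0,0,0,0,0,-10.5,1],[0,0,0,0,0,-13.5,1],[0,0,0,0,0,-16,1],[0,0,0,0,0,-18,1],[0,0,0,0,0,-19,1],[0,0,0,0,0,-19,1],[0,0,0,0,0,-19,1]]'
python3 - <<'E'
from rig import env
from h import *
import cv2
S=env.state();print(S['wrist_torque'])
Rm=R.from_rotvec(S['orientation']).as_matrix();print(Rm.round(4),np.degrees(np.arctan2(Rm[1,1],Rm[0,1])))
c=env.camera("wrist");t=env.camera("scene")
o=np.zeros((480,800,3),np.uint8);o[:,:400]=c["img"][:,120:520,::-1];o[:,400:]=cv2.resize(t["img"][260:400,190:307,::-1],(400,480),interpolation=cv2.INTER_CUBIC)
cv2.imwrite("pics/turned.png",o)
E
```

```text
clock: 22.95
ee_pos: [0.4729, 0.4011, 0.1004]
orientation: [-0.681, 3.066, -0.001]
ft_force: [1.9, -2.7, -0.5]
width: 0.0117
[-0.53001174 -0.52662404 -0.10293107]
[[-9.059e-01 -4.234e-01  1.000e-03]
 [-4.234e-01  9.059e-01 -5.000e-04]
 [-7.000e-04 -8.000e-04 -1.000e+00]] 115.05056604705493
```

View pics/turned.png

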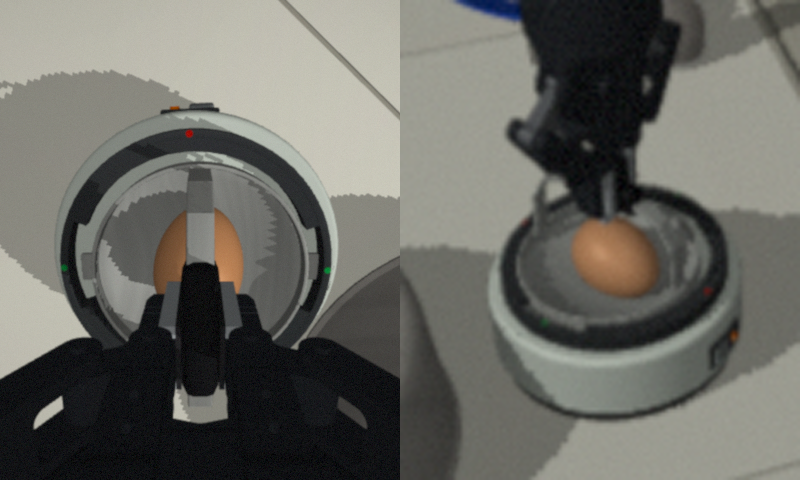

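Turned 87°: the lugs at (87,265) and (313,265) are in the gaps beside the green dots, and the egg is centred. The dish sits about 2 mm to +y of the cooker's middle (green-dot midpoint 195.5, lug midpoint 200) with about 3 N side force, so it gets eased back before lifting.

```bash
python3 -m handwheel '[[0,-0.05,0,0,0,0,1],[0,-0.1,0,0,0,0,1],[0,-0.15,0,0,0,0,1],[0,-0.2,0,0,0,0,1],[0,-0.2,0,0,0,0,1]]'
python3 -c "
from rig import env
from h import *
S=env.state();print(S['wrist_torque']);print(R.from_rotvec(S['orientation']).as_matrix().round(4))"
```

```text
clock: 23.68
ee_pos: [0.4734, 0.3994, 0.1003]
orientation: [-0.682, 3.067, -0.001]
ft_force: [0.5, 0.9, -0.8]
width: 0.0115
[ 0.04011447 -0.01886606  0.00198587]
[[-9.059e-01 -4.236e-01  3.000e-04]
 [-4.236e-01  9.059e-01 -3.000e-04]
 [-2.000e-04 -4.000e-04 -1.000e+00]]
```

```bash
python3 -m handwheel '[[0,0,-0.05,0,0,0,1],[0,0,-0.15,0,0,0,1],[0,0,-0.3,0,0,0,1],[0,0,-0.5,0,0,0,1],[0,0,-0.7,0,0,0,1],[0,0,-0.9,0,0,0,1],[0,0,-1.1,0,0,0,1],[0,0,-1.3,0,0,0,1],[0,0,-1.5,0,0,0,1],[0,0,-1.6,0,0,0,1],[0,0,-1.65,0,0,0,1],[0,0,-1.65,0,0,0,1]]'
python3 -c "
from rig import env
from h import *
S=env.state();print(S['wrist_torque']);print(R.from_rotvec(S['orientation']).as_matrix().round(4))"
```

```text
clock: 25.18
ee_pos: [0.4734, 0.3993, 0.1168]
orientation: [-0.682, 3.067, -0.001]
ft_force: [-0.5, -0.2, -1.6]
width: 0.0117
[ 0.00194618 -0.03999737  0.01434249]
[[-9.059e-01 -4.236e-01  3.000e-04]
 [-4.236e-01  9.059e-01 -3.000e-04]
 [-1.000e-04 -4.000e-04 -1.000e+00]]
```

Free (about 1.9 N dish-and-egg weight, no side force). Raising to about 11.5 cm above the seat.

```bash
python3 -m handwheel '[[0,0,-0.1,0,0,0,1],[0,0,-0.3,0,0,0,1],[0,0,-0.7,0,0,0,1],[0,0,-1.2,0,0,0,1],[0,0,-1.8,0,0,0,1],[0,0,-2.4,0,0,0,1],[0,0,-3.0,0,0,0,1],[0,0,-3.6,0,0,0,1],[0,0,-4.1,0,0,0,1],[0,0,-4.5,0,0,0,1],[0,0,-4.8,0,0,0,1],[0,0,-5,0,0,0,1]]'
python3 -m handwheel '[[0,0,-0.1,0,0,0,1],[0,0,-0.3,0,0,0,1],[0,0,-0.7,0,0,0,1],[0,0,-1.2,0,0,0,1],[0,0,-1.8,0,0,0,1],[0,0,-2.4,0,0,0,1],[0,0,-3.0,0,0,0,1],[0,0,-3.6,0,0,0,1],[0,0,-4.1,0,0,0,1],[0,0,-4.5,0,0,0,1],[0,0,-4.8,0,0,0,1],[0,0,-5,0,0,0,1]]'
python3 -m handwheel '[[0,0,0,0,0,0,1],[0,0,0,0,0,0,1],[0,0,0,0,0,0,1],[0,0,0,0,0,0,1],[0,0,0,0,0,0,1],[0,0,0,0,0,0,1]]'
python3 - <<'E'
from rig import env
from h import *
import cv2
S=env.state();print(S['wrist_torque'],S['joint_vel'].round(4));print(R.from_rotvec(S['orientation']).as_matrix().round(4))
c=env.camera("wrist");t=env.camera("scene")
o=np.zeros((480,800,3),np.uint8);o[:,:400]=c["img"][:,120:520,::-1];o[:,400:]=cv2.resize(t["img"][200:400,180:347,::-1],(400,480),interpolation=cv2.INTER_CUBIC)
cv2.imwrite("pics/final.png",o)
E
```

```text
clock: 26.68
ee_pos: [0.4734, 0.3993, 0.1669]
orientation: [-0.682, 3.067, -0.001]
ft_force: [-0.1, 0.6, -1.8]
width: 0.0119
clock: 28.18
ee_pos: [0.4733, 0.3993, 0.217]
orientation: [-0.682, 3.067, -0.001]
ft_force: [-0.2, 1.0, -1.5]
width: 0.012
clock: 28.92
ee_pos: [0.4734, 0.3994, 0.217]
orientation: [-0.682, 3.067, -0.001]
ft_force: [0.7, -0.0, -1.5]
width: 0.0115
[-0.00138119  0.00911763  0.05049489] [-0.001  -0.0005 -0.0003  0.0007 -0.0004 -0.0174]
[[-9.059e-01 -4.236e-01  2.000e-04]
 [-4.236e-01  9.059e-01 -4.000e-04]
 [-0.000e+00 -5.000e-04 -1.000e+00]]
```

The viewer limit is reached, so the last check is numeric: compare the egg and handle pixels between the "turned" and "final" wrist pictures, and check for stillness.

Run:
```python
from rig import env
from h import *
import cv2
a=cv2.imread("pics/turned.png")[:,:400];b=cv2.imread("pics/final.png")[:,:400]
for n,i in (("turned",a),("final",b)):
    h=cv2.cvtColor(i,cv2.COLOR_BGR2HSV);m=((h[...,0]<16)&(h[...,1]>90)&(h[...,2]>60)).astype(np.uint8);m[:180]=0;m[330:]=0
    k,l,st,ce=cv2.connectedComponentsWithStats(m);j=1+st[1:,4].argmax();print(n,st[j],ce[j].round(1))
def match(box):
    y0,y1,x0,x1=box;r=cv2.matchTemplate(b[y0-15:y1+15,x0-15:x1+15],a[y0:y1,x0:x1],cv2.TM_CCOEFF_NORMED);_,v,_,p=cv2.minMaxLoc(r);return v,p[0]-15,p[1]-15
print("handle top",match((155,200,180,220)),"lugs",match((245,285,75,100)),match((245,285,300,325)),"pads",match((280,330,150,250)))
for _ in range(2):
    c=env.camera("wrist");S=env.state();print(S["joint_vel"].round(4),S["width"],np.round(S["ee_pos"],4))
```

```text
turned [ 154  211   32   83 1752] [170.7 254.2]
final [ 153  210   33   84 1790] [170.4 254.1]
handle top (0.8968673348426819, 0, 0) lugs (0.287985235452652, 0, 0) (0.6343254446983337, 1, 0) pads (0.9847775101661682, 0, 0)
[-0.001  -0.0002  0.0006 -0.0001  0.0016  0.0125] 0.011859574703316536 [0.4733 0.3994 0.217 ]
[-0.0003  0.002   0.0009  0.0002 -0.0003  0.0196] 0.011702655021232635 [0.4733 0.3994 0.217 ]
```

```bash
python3 -c "
from rig import env
print(env.job_done())"
```

```text
the job is handed in; nothing more can be done
None
```

I finished the job as asked and handed it in at about 29 s of the 61 s allowed. No verdict is reported.

**Lid:** I lifted it by its knob and set it in the drip tray with about 4 N of contact. I then let go, and the picture afterwards shows it level inside the tray.

**Dish:** I gripped it by the handle and turned it 87° anticlockwise. Both lugs could be seen in the free gaps beside the green dots. It then pressed sideways on the collar with about 3 N. I moved it back 2 mm, the side force went away, and I lifted it straight up. The tool finished 11.7 cm above the height where it gripped the dish.

**Last checks:**
- **Steadiness:** The tool was level to within 0.05° and its position held steady. The last joint's speed reading jittered by up to about 0.02 rad/s, which I took for sensor noise.
- **Egg and handle:** The egg stayed within 1 pixel of where it was in the wrist picture before the lift. The handle top did not shift either.
- **Not confirmed:** The match on one lug was poor (0.29) and on the other only fair (0.63). The background behind them changes as the dish rises, so I put no weight on those.
- **Final picture not viewed:** I had used all 12 picture views, so I checked it by numbers only.
- **Shaker, jar and cup:** I did not re-measure their positions. No contact with them showed in the forces, and the cup looked undisturbed after the lid was placed.

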